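# Wedge the dovetailed lid onto a dried-fruit gift box

### The job

Close the open wooden gift box of dates: lay its loose dovetailed lid in the wide mouth of the tapered way, narrow end first, slide it in flat and push it along with about 12 N, never more than 16 N, until it wedges tight against both rails, then let go. Leave the other things on the counter where they are.

Things in the scene. Friction and masses are not known exactly. Their poses are not given: they have to be found in the camera images.
- gift_box: Open wooden gift box of dates, fixed on a black mat: 170 long (x), 140 wide (y), 50 mm high to the flat ledges on which the lid slides. Origin: centre of its underside, on the counter. +x is the direction in which the lid is pushed in, between two dovetail rails on the ledges. No end stop: only the wedging stops the lid.
- way_middle (a point): Middle of the box's length and width, at ledge height (50 mm). Axes as gift_box. The tight lid's centre is within about 14 mm of this point along x; where exactly depends on the brass jaw's setting and must be felt. With its centre 130 mm back (-x) the lid can be lowered straight into the mouth, 2 mm or more free each side; nearer than 110 mm it may land on the rails.
- way_mouth (a point): Middle of the way's open, wide mouth, 85 mm before way_middle along -x, at ledge height (50 mm). From here the way narrows by 4 degrees on each side towards +x.
- fixed_rail: Wooden dovetail rail, 170 long, about 19 mm high, on the box's left (+y) side, its inner face leaning inwards by 25 degrees over the lid's edge. Origin: middle of the foot line of that face, at ledge height; x along the face, z up. The two foot lines are about 92 mm apart at the middle.
- gib_rail: Dark steel bar on the box's right (-y) side that carries a brass dovetail jaw, the mirror image of the wooden rail. The jaw was set by hand anywhere from 1.6 mm in to 1.6 mm out (this pose, taken on the bar, does not show it), which shifts the place where the lid wedges by up to 11 mm either way. Origin: the jaw's foot line in its middle setting, at mid-length, ledge height.
- lid: Loose light-wood lid, about 0.16 kg, lying flat, right way up: 130 long (x), 12 mm thick, bevelled edges; underside 101 mm wide at one end, 83 mm at the other. Origin: centre of its underside. +x points to the narrow end (brass dot), which goes in first: its x then lies along the box's x. Drag is 0 to 6 N while it rubs on a ledge or one rail and climbs steeply once both pinch it.
- lid_handle (a point): Centre of the dark upright bar handle on the middle of the lid: 14 mm thick along the lid's x (grip it there), 50 mm long across, 34 mm high above the lid's top face. The point is half-way up, 29 mm above the lid's underside. Axes as lid.
- lid_left_edge (a point): Bottom of the lid's left (+y) bevelled edge at mid-length, 46 mm from the lid's centre; meets the wooden rail's foot line when tight.
- jar_raisins: Bystander: jar of golden raisins with a red cap, 76 mm across, 98 mm high. Origin: centre of its underside.
- jar_almonds: Bystander: jar of almonds with a red cap, 76 mm across, 98 mm high. Origin: centre of its underside.
- jar_figs: Bystander: jar of dark figs with a red cap, 76 mm across, 98 mm high. Origin: centre of its underside.
- weight0: Bystander: brass weight, 42 mm across, 35 mm high. Origin: centre of its underside.
- weight1: Bystander: brass weight, 34 mm across, 28 mm high. Origin: centre of its underside.
- bowl: Bystander: steel bowl, 120 mm across, 45 mm high. Origin: centre of its underside.
- scoop: Bystander: aluminium scoop, 190 mm long, 70 mm wide, 30 mm high, black handle to its -x. Origin on the underside, 10 mm ahead of the blade's back wall.
Things that resemble listed ones, but are neither listed nor needed, are in the scene too. There is more than one size of the lid; the job needs the largest.

How it is judged (in metres and radians):
On the way, in this order (a step that is already met when the one before it is completed fails the run):
1. the lid lies flat on the ledges in the mouth of the way, narrow end first, still well back (z of lid in the frame of gift_box between 0.047 and 0.056 m and x of lid in the frame of gift_box between -0.145 and -0.05 m and y of lid_left_edge in the frame of gift_box above 0.03 m and angle between the x axis of lid and the x axis of gift_box, either way round below 0.15 rad), for 0.1 s.
2. the lid is pushed in until both rails pinch it firmly (y of lid_left_edge in the frame of fixed_rail above -0.0007 m and z of lid in the frame of gift_box between 0.047 and 0.053 m and angle between the x axis of lid and the x axis of gift_box, either way round below 0.02 rad and angle between lid's own z axis and vertical below 0.035 rad and contact force between lid and fixed_rail above 3.5 N and contact force between lid and gib_rail above 3.5 N and x of lid in the frame of gift_box between -0.018 and 0.018 m), for 0.1 s.
At the end, for the whole second after the job is handed in: The lid rests still and flat on the box's ledges (within 3 mm), square in its way (within 1 degree), its centre within 18 mm of the way's middle lengthwise, its left edge against the wooden rail (gap under 0.7 mm), and the robot has let go (y of lid_left_edge in the frame of fixed_rail above -0.0007 m and z of lid in the frame of gift_box between 0.047 and 0.053 m and angle between the x axis of lid and the x axis of gift_box, either way round below 0.02 rad and angle between lid's own z axis and vertical below 0.035 rad and linear speed of lid below 0.01 m/s and x of lid in the frame of gift_box between -0.018 and 0.018 m); the robot touches nothing.
It fails at once if the lid is rammed or pressed onto the box so hard (well over 16 N) that a rail could split off (contact force between lid and gift_box above 33 N).
It fails at once if a bystander is moved by more than 20 mm (distance of any of jar_raisins, jar_almonds, jar_figs, weight0, weight1, bowl, scoop from where it was at the start of the episode above 0.02 m).
It also fails if it takes over 67 s, if anything falls off the work surface, if the arm or the gripper's body presses on something with over 40 N, if the wrist force passes 120 N, or if a joint passes its speed limit or range.

### The arm

A 6-joint arm with a two-finger parallel gripper is mounted at the origin on the work surface. World frame = base frame: x ahead of the robot, y to its left, z up, the work surface at z = 0. Lengths are in mm, angles in rad, forces in N, time in s.
With the tool pointing down it reaches from about 300 to 775 mm from the base axis. Payload 14.6 kg.
Tool frame: the origin (TCP) lies midway between the tips of the shut fingers; the grasp point (between the pads) lies grasp_offset behind it (grasp_offset is the distance from the TCP to the grasp point, in mm); z points along the fingers, y is the line along which they close (so a half turn about z gives the same grasp; the last joint's range is limited). The gripper opens to 94 mm and grips with 3 to 60 N. Pads are 16 mm wide; open, the fingers measure 119 mm over their backs; the gripper's body (75 mm by 177 mm) begins 78 mm behind the grasp point.
Start: joints at [-1.277, 0.3, 1.521, -0, 1.321, -0.067], TCP at [194.155, -514.58, 205.446] pointing down, gripper open.
Joint ranges: [-3.03, 3.03], [-0.79, 2.21], [0.23, 2.52], [-1.04, 4.18], [0, 3.07], [-2.55, 2.55]. Speed limits (rad/s): [2.22, 2.22, 2.57, 3.14, 3.14, 3.14].

### API

Orientations are given as [roll, pitch, yaw] about the fixed x, y, z axes, in that order (R = Rz(yaw) Ry(pitch) Rx(roll)).
In Python, from cell import * gives the robot as it stands. The module is installed in compiled form; this text tells all that it offers.
- The arm moves only by the shell command python3 -m jog 'ROWS' [FORCE]. ROWS is JSON, a list of rows, each a list of 3 entries, a list of its own where there are three numbers: the finger opening in mm, from 0 to 94, then the shift along the tool's x, y, z in units of 50 mm (1.0 is 50 mm), then the turn about the tool's z in units of 180 degrees (1.0 is 180 degrees). In form: [[fingers, [dx, dy, dz], twist], ...]. A call has 1 to 20 rows; each row shifts and turns the commanded pose from where the row before left it, along the tool's axes as they then stand; what a row does not reach is not made up. A row lasts 1/10 s, in which the tool goes at most 50 mm and 8.59 degrees, less where a joint would pass 70% of its speed; a pose out of reach is approached as far as the arm can. A call with a number of a shift or a turn outside -1 to 1 is refused whole. A call with a gripper value outside its range is refused whole. The fingers move at their own pace and stop on an object; FORCE is the grip in N (left out, the last holds). Time passes only in rows, so rows that do not move let the fingers close. It gives the time, the measured TCP pose, the force, the opening and the grip force at its end, in the units of the state.
- read_state(): the state, without advancing time (a new reading comes with each control period).
- camera(name): name is "scene" or "top" or "wrist"; returns the picture (400x640x3 uint8, red, green, blue); there is no depth.
- calibration(name): a dict with "mtx" (3x3 intrinsics, pixels), "cam_to_world" (4x4, takes a point from camera to world coordinates); the wrist camera has in their place "hand_eye" (4x4, takes a point from camera to tool coordinates, whose origin is the TCP and whose axes are the flange's). Camera axes: x right, y down, z forward; pixel columns grow to the right and rows downward; lengths in mm; the calibration is good to about 2 mm. A picture is of the moment at which its call begins: read the wrist's pose just before it. calibration takes no time and is no camera call.
- sign_off(): hands the job in; it is judged then, once.
Trained networks look in the newest picture that a camera, given by its name, has taken for a name from the list of things; names that differ only in an ending like _2 or _b are one class to them, and where a whole thing is asked for, a point or a joint stands for the part that bears it (a point fixed in the world has none). Each returns a list of dicts, best first, with "conf" (0 to 1); they miss things now and then, are a little off and sometimes report something else, mostly with a low value. They report only what shows in the picture. A call takes as long as a camera call. They do not tell look-alikes from the thing itself.
- regions_of(camera, query): "pixels" (400x640 bool, what is visible of it) and "rect" ([centre column, centre row, width, height] in pixels, round what is visible of it).
The state is a dict: "clock": time; "joints": joint angles; "qd": joint speeds; "effort": joint torques, N m; "eef_pos": TCP position; "eef_rot": TCP orientation; "wrist_force": force on the tool from outside, world axes, zero at the start; "moment": the same for the moment, N m; "finger_gap": finger opening in mm; "finger_force": force on a finger pad.
Only numpy, scipy, OpenCV 4.12 (cv2) and the standard library are available. Lean on these libraries where they do the work, as an engineer would, in place of code of your own. Each camera call takes 0.05 s, during which the arm holds its last target. There are 200 camera calls.

## Working session

There is one attempt and no reset: what is moved stays moved. The work goes in short steps, Python scripts to look and compute and a shell command to move; the robot and the scene stay as the last step left them, time stands still between calls to the robot, and variables do not carry over. Pictures are saved under pics/ and viewed, at most 10 in all, crops included, and the job is handed in when it is done.

```bash
mkdir -p pics; python3 - <<'E'
from cell import *
import cv2,numpy as np
s=read_state();print(s)
for n in("top","scene"):
    im=camera(n);cv2.imwrite(f"pics/{n}0.png",im[:,:,::-1]);c=calibration(n);print(n,np.round(c["mtx"],1).tolist(),np.round(c["cam_to_world"],3).tolist())
print(calibration("wrist"))
for q in("lid","gift_box","lid_handle","fixed_rail","gib_rail"):
    print(q,[(round(r["conf"],2),np.round(r["rect"]).tolist(),int(r["pixels"].sum())) for r in regions_of("top",q)])
E
```

```text
{'clock': 0.0, 'joints': array([-1.27659715e+00,  3.00461766e-01,  1.52158969e+00, -1.15915332e-05,
        1.32068956e+00, -6.66006721e-02]), 'qd': array([ 2.57543196e-04, -4.11268477e-04, -4.44710340e-04, -2.81571690e-05,
        4.50862181e-04,  1.21576132e-03]), 'effort': array([-2.01656170e-03, -5.31809127e+01, -3.52739024e+01,  7.07202265e-02,
        2.44248135e-02, -4.16735941e-05]), 'eef_pos': array([ 194.07981103, -514.33711654,  204.88780549]), 'eef_rot': array([-3.14044609e+00, -6.52224469e-05,  3.60802685e-01]), 'wrist_force': array([ 0.38959702,  0.50648143, -1.21951344]), 'moment': array([0.00176211, 0.01233939, 0.00682695]), 'finger_force': 0.0, 'finger_gap': 94.38702593992106}
top [[393.3, 0.0, 316.3], [0.0, 393.3, 197.6], [0.0, 0.0, 1.0]] [[0.023, -0.994, 0.107, 379.01], [-1.0, -0.022, 0.015, -56.573], [-0.013, -0.107, -0.994, 1123.541], [0.0, 0.0, 0.0, 1.0]]
scene [[430.3, 0.0, 317.5], [0.0, 430.3, 198.9], [0.0, 0.0, 1.0]] [[0.497, 0.746, -0.443, 1041.162], [0.868, -0.426, 0.256, -387.052], [0.002, -0.512, -0.859, 1155.394], [0.0, 0.0, 0.0, 1.0]]
{'mtx': array([[29
[... 260 characters left out ...]
2e-01, -6.06941181e-04, -3.55972535e-04,
         2.21205950e-01],
       [ 1.92948821e-04, -2.49978321e-01,  9.68251414e-01,
        -1.78097168e+02],
       [ 0.00000000e+00,  0.00000000e+00,  0.00000000e+00,
         1.00000000e+00]])}
lid [(0.95, [393.0, 292.0, 34.0, 27.0], 756), (0.62, [394.0, 176.0, 53.0, 39.0], 1475), (0.62, [396.0, 236.0, 32.0, 35.0], 754)]
gift_box [(0.97, [274.0, 188.0, 65.0, 65.0], 3875)]
lid_handle [(0.94, [392.0, 291.0, 37.0, 26.0], 827), (0.88, [393.0, 178.0, 51.0, 46.0], 1401), (0.88, [397.0, 237.0, 38.0, 29.0], 718), (0.18, [320.0, 248.0, 20.0, 17.0], 189)]
fixed_rail [(0.69, [272.0, 198.0, 63.0, 18.0], 571)]
gib_rail [(0.79, [273.0, 163.0, 60.0, 12.0], 554)]
```

View top.

```bash
python3 - <<'E'
import cell,cv2
print([n for n in dir(cell) if n[0]!='_'], getattr(cell,'grasp_offset',None))
im=cv2.imread("pics/top0.png")
cv2.imwrite("pics/top0c.png",cv2.resize(im[120:320,200:467],None,fx=3,fy=3,interpolation=cv2.INTER_CUBIC))
E
```

```text
['Unreachable', 'calibration', 'camera', 'grasp_offset', 'read_state', 'regions_of', 'sign_off'] 18.8
```

View pics/top0c.png

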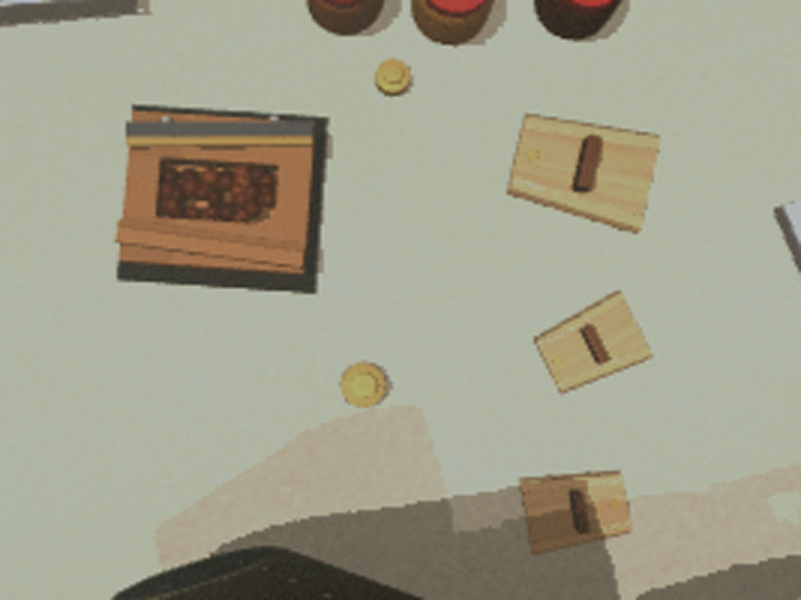

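View pics/scene0.png

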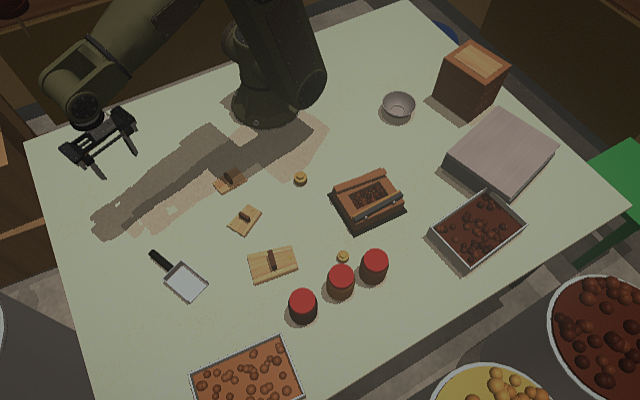

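```bash
cat >h.py <<'E'
from cell import *
import cv2,numpy as np
from scipy.spatial.transform import Rotation as R
def cam(n,s=None):
    c=calibration(n)
    if n!="wrist": return c["mtx"],c["cam_to_world"]
    s=s or read_state();T=np.eye(4);T[:3,:3]=R.from_euler('xyz',s["eef_rot"]).as_matrix();T[:3,3]=s["eef_pos"]
    return c["mtx"],T@c["hand_eye"]
def p2w(n,px,z,s=None):
    K,T=cam(n,s);px=np.atleast_2d(px).astype(float)
    d=np.c_[px,np.ones(len(px))]@np.linalg.inv(K).T@T[:3,:3].T
    return T[:3,3]+d*((np.atleast_1d(z)-T[2,3])/d[:,2])[:,None]
def w2p(n,P,s=None):
    K,T=cam(n,s);q=(np.atleast_2d(P)-T[:3,3])@T[:3,:3]@K.T
    return q[:,:2]/q[:,2:]
E
python3 - <<'E'
from h import *
f=lambda a,z:print(np.round(p2w("top",np.array(a)/3+[200,120],z)).tolist())
f([(525,113),(660,136),(638,232),(508,194)],12); f([(588,136),(584,190),(588,164)],46)
f([(132,106),(328,119),(317,293),(118,279)],5)
f([(393,77),(363,384)],30); f([(350,0),(450,5),(580,5)],98)
print(cam("wrist")[1].round(2).tolist())
E
```

```text
[[618.0, -205.0, 12.0], [598.0, -334.0, 12.0], [505.0, -313.0, 12.0], [539.0, -190.0, 12.0]]
[[590.0, -259.0, 46.0], [539.0, -256.0, 46.0], [564.0, -259.0, 46.0]]
[[618.0, 173.0, 5.0], [609.0, -17.0, 5.0], [441.0, -11.0, 5.0], [450.0, 179.0, 5.0]]
[[646.0, -78.0, 30.0], [357.0, -56.0, 30.0]]
[[699.0, -37.0, 98.0], [696.0, -126.0, 98.0], [698.0, -242.0, 98.0]]
[[0.35, -0.91, -0.23, 263.13], [-0.94, -0.34, -0.09, -488.78], [-0.0, 0.25, -0.97, 383.42], [0.0, 0.0, 0.0, 1.0]]
```

```bash
python3 -m jog '[[94,[0.73,-0.57,0],0],[94,[0.73,-0.57,0],0],[94,[0.73,-0.57,0],0],[94,[0.73,-0.57,0],0],[94,[0.73,-0.57,0],0],[94,[0.73,-0.57,0],0],[94,[0.73,-0.57,0],0],[94,[0.73,-0.57,0],0],[94,[0.73,-0.57,0],0],[94,[0.73,-0.57,0],0],[94,[0.73,-0.57,0],0],[94,[0.73,-0.57,0],0],[94,[0.73,-0.57,0],0],[94,[0.73,-0.57,0],0],[94,[0,0,0],0.043],[94,[0,0,0],0.043],[94,[0,0,0],0.043],[94,[0,0,0],0]]'
cat >look.py <<'E'
import sys,json
from h import *
tag=sys.argv[1];s=read_state();im=camera("wrist")
json.dump({k:list(map(float,np.atleast_1d(s[k]))) for k in("eef_pos","eef_rot")},open(f"{tag}.json","w"))
cv2.imwrite(f"pics/{tag}.png",im[:,:,::-1]);print(s["eef_pos"].round(1),s["eef_rot"].round(4),s["wrist_force"].round(2))
for q in sys.argv[2:]:
    for r in regions_of("wrist",q):print(q,round(r["conf"],2),np.round(r["rect"]).tolist(),int(r["pixels"].sum()))
E
python3 look.py box1
```

```text
clock: 2.15
eef_pos: [531.4, 39.2, 205.4]
eef_rot: [3.142, 0.0, -0.046]
wrist_force: [0.3, 0.3, 0.4]
finger_gap: 93.9
finger_force: 0.0
[531.4  39.2 205.4] [ 3.1416e+00  2.0000e-04 -4.6500e-02] [0.3  0.3  0.41]
```

View pics/box1.png

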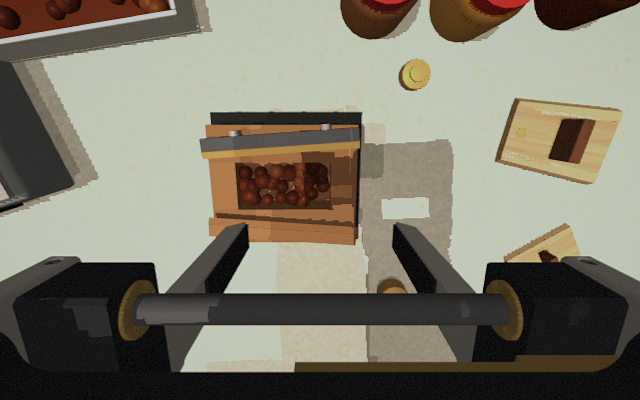

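```bash
python3 - <<'E'
import cv2
im=cv2.imread("pics/box1.png")
cv2.imwrite("pics/box1c.png",cv2.resize(im[105:250,190:380],None,fx=4,fy=4,interpolation=cv2.INTER_CUBIC))
E
```

```text
(no output)
```

View pics/box1c.png

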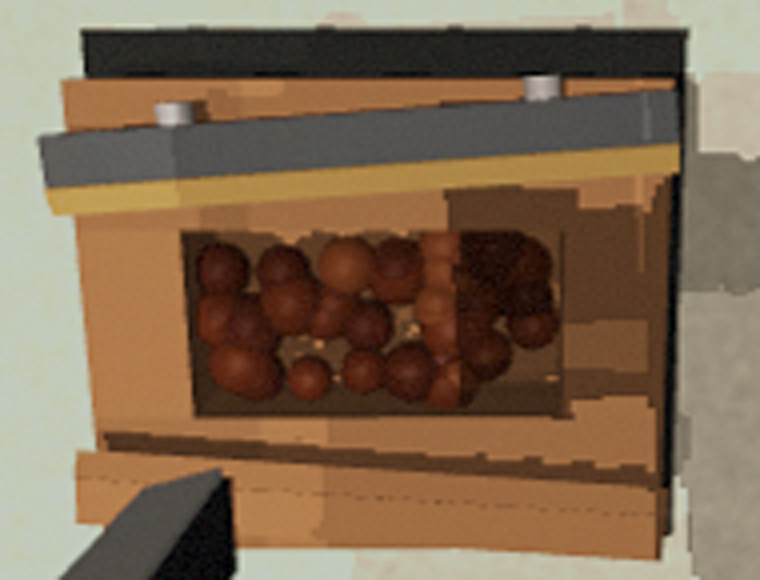

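```bash
python3 - <<'E'
from h import *
import json
s=json.load(open("box1.json"))
def f(n,a,z):
    p=p2w("wrist",np.array(a)/4+[190,105]-.4,z,s);print(n,p[:,:2].round(1).tolist());return p
ps=[]
w=f("wood in top",[(78,452),(660,487)],69)
wo=f("wood out top",[(78,522),(660,558)],69)
b=f("brass in top",[(52,215),(680,172)],69)
so=f("steel out",[(40,137),(678,90)],69)
l=f("ledge left",[(63,80),(98,440)],50); r=f("ledge right",[(672,175),(660,480)],50)
p=f("pocket",[(181,231),(564,231),(566,413),(197,415)],50)
m=f("mat",[(82,31),(686,30),(667,535)],2)
ang=lambda a,b:np.degrees(np.arctan2(*(b-a)[1::-1]))
for n,(q,k) in dict(w=(w[1],w[0]),wo=(wo[1],wo[0]),b=(b[1],b[0]),so=(so[1],so[0]),l=(l[1],l[0]),r=(r[1],r[0]),mat=(m[1],m[0]),p1=(p[1],p[0]),p2=(p[2],p[3])).items():print(n,ang(q,k).round(2),np.linalg.norm(k-q).round(1))
print((w.mean(0)+b.mean(0))/2,p.mean(0))
E
```

```text
wood in top [[505.3, 166.4], [487.1, 2.5]]
wood out top [[484.3, 169.4], [465.4, 2.9]]
brass in top [[572.1, 163.9], [575.6, -4.3]]
steel out [[592.7, 164.0], [596.8, -4.1]]
ledge left [[607.0, 163.1], [502.8, 167.8]]
ledge right [[573.1, -4.5], [482.2, 0.5]]
pocket [[563.8, 135.5], [558.7, 26.5], [504.6, 27.9], [509.1, 137.3]]
mat [[621.8, 173.3], [613.2, -15.4], [444.1, -6.7]]
w 83.66 164.9
wo 83.5 167.5
b 91.19 168.3
so 91.41 168.2
l -2.58 104.3
r -3.15 91.0
mat 87.39 188.9
p1 87.3 109.2
p2 87.63 109.5
[535.03321344  82.11127817  69.        ] [534.07184625  81.82020549  50.        ]
```

```bash
python3 -m jog '[[94,[0.13,0.84,0],0],[94,[0.13,0.84,0],0],[94,[0.13,0.84,0.2],0],[94,[0.13,0.84,0.2],0],[94,[0.13,0.84,0.2],0],[94,[0.13,0.84,0.2],0],[94,[0.13,0.84,0.2],0],[94,[0,0,0.1],0.026],[94,[0,0,0],0.026],[94,[0,0,0],0]]'
python3 look.py lid1 lid lid_handle
```

```text
clock: 3.2
eef_pos: [563.6, -257.0, 150.1]
eef_rot: [-3.141, 0.0, -0.206]
wrist_force: [-0.3, 0.2, 0.1]
finger_gap: 94.1
finger_force: 0.0
[ 563.6 -257.   150.1] [-3.1414e+00  5.0000e-04 -2.0610e-01] [-0.32  0.22  0.08]
lid 0.72 [325.0, 177.0, 119.0, 89.0] 9094
lid 0.71 [359.0, 306.0, 64.0, 76.0] 1275
lid 0.66 [141.0, 144.0, 41.0, 31.0] 1023
lid_handle 0.68 [359.0, 304.0, 61.0, 73.0] 1184
lid_handle 0.58 [325.0, 185.0, 127.0, 85.0] 9240
```

View pics/lid1.png

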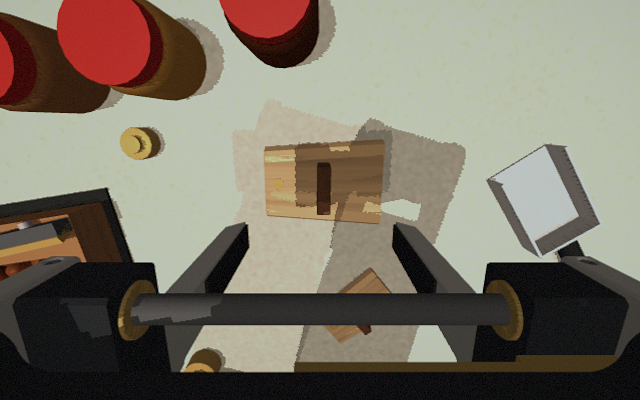

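```bash
python3 - <<'E'
from h import *
import json
s=json.load(open("lid1.json"));im=cv2.imread("pics/lid1.png")
f=lambda a,z:p2w("wrist",np.array(a,float),z,s)[:,:2]
c=f([(264,146),(384,140),(380,223),(265,216)],12);print(c.round(1).tolist())
print("lens",[np.linalg.norm(c[i]-c[i-1]).round(1) for i in range(4)],"mean",c.mean(0).round(1))
n=(c[0]+c[3])/2-(c[1]+c[2])/2;print("ang",np.degrees(np.arctan2(n[1],n[0])).round(2), (c[0]+c[3]+c[1]+c[2])/4)
g=im[150:225,300:345].max(2);print(np.median(g));m=(g<60).astype(np.uint8)
k,l,st,ce=cv2.connectedComponentsWithStats(m);i=1+st[1:,4].argmax();print(st[i],ce[i])
y,x=np.where(l==i);rc=cv2.minAreaRect(np.c_[x+300,y+150].astype(np.float32));print(rc)
b=f(cv2.boxPoints(rc),46);print(b.round(1).tolist(),b.mean(0).round(1))
cv2.imwrite("pics/lidc.png",cv2.resize(im[130:235,250:400],None,fx=5,fy=5,interpolation=cv2.INTER_CUBIC))
E
```

```text
[[622.6, -207.5], [602.6, -333.7], [511.4, -315.1], [546.4, -188.8]]
lens [np.float64(78.5), np.float64(127.8), np.float64(93.1), np.float64(131.0)] mean [ 570.7 -261.3]
ang 77.69 [ 570.7406836 -261.2730553]
113.0
[ 17  13  14  51 528] [23.04166667 32.6344697 ]
((323.4999694824219, 187.99998474121094), (12.999998092651367, 49.99999237060547), 0.0)
[[548.3, -249.9], [597.8, -260.4], [595.2, -272.7], [545.6, -262.7]] [ 571.7 -261.4]
```

View pics/lidc.png

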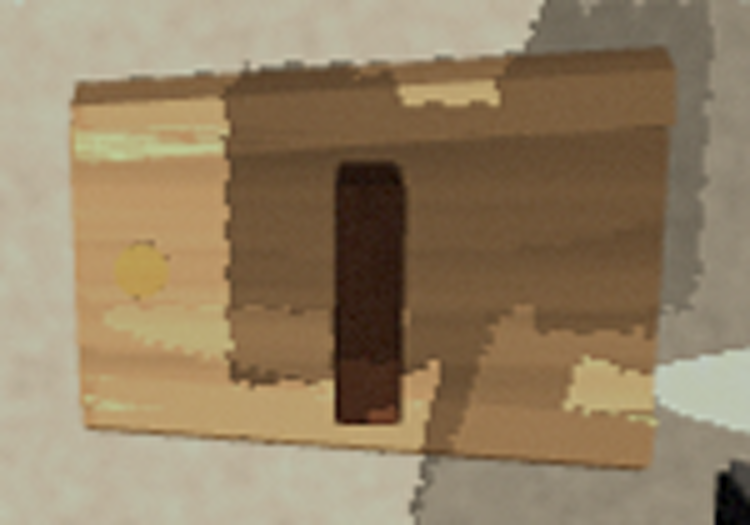

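```bash
python3 -m jog '[[94,[0.17,0.05,0.2],0.001],[94,[0,0,0.8],0],[94,[0,0,0.8],0],[94,[0,0,0.5],0],[94,[0,0,0.3],0],[94,[0,0,0.06],0],[94,[0,0,0],0],[60,[0,0,0],0],[30,[0,0,0],0],[10,[0,0,0],0],[10,[0,0,0],0],[10,[0,0,0],0],[10,[0,0,0],0]]' 40
python3 -m jog '[[10,[0,0,0],0],[10,[0,0,0],0],[10,[0,0,0],0],[10,[0,0,0],0],[10,[0,0,0],0],[10,[0,0,0],0]]' 50
```

```text
clock: 4.65
eef_pos: [571.6, -260.8, 17.5]
eef_rot: [3.142, -0.0, -0.211]
wrist_force: [-0.4, -0.5, -0.0]
finger_gap: 49.3
finger_force: 0.0
clock: 5.25
eef_pos: [571.6, -260.8, 17.4]
eef_rot: [3.142, -0.0, -0.211]
wrist_force: [-0.7, -0.3, 0.4]
finger_gap: 13.1
finger_force: 50.0
```

```bash
python3 -m jog '[[10,[0,0,-0.3],0],[10,[0,0,-0.7],0],[10,[0,0,-0.7],0],[10,[0,0,-0.3],0],[10,[-0.15,-0.3,0],0],[10,[-0.29,-0.66,0],0],[10,[-0.29,-0.66,0],0],[10,[-0.29,-0.66,0],0],[10,[-0.29,-0.66,0],0],[10,[-0.29,-0.66,0],0],[10,[-0.15,-0.39,0],0],[10,[0,0,0],-0.0263],[10,[0,0,0],-0.0263],[10,[0,0,0],0],[10,[0,0,0],0]]'
python3 look.py over1; python3 - <<'E'
import cv2
im=cv2.imread("pics/over1.png")
cv2.imwrite("pics/over1c.png",cv2.resize(im[80:300,60:460],None,fx=2,fy=2,interpolation=cv2.INTER_CUBIC))
E
```

```text
clock: 6.75
eef_pos: [527.6, -47.5, 117.3]
eef_rot: [-3.142, 0.0, -0.048]
wrist_force: [-0.4, -0.2, -1.8]
finger_gap: 13.6
finger_force: 50.0
[527.6 -47.5 117.3] [-3.1415e+00  4.0000e-04 -4.8300e-02] [-0.44 -0.24 -1.79]
```

View pics/over1c.png

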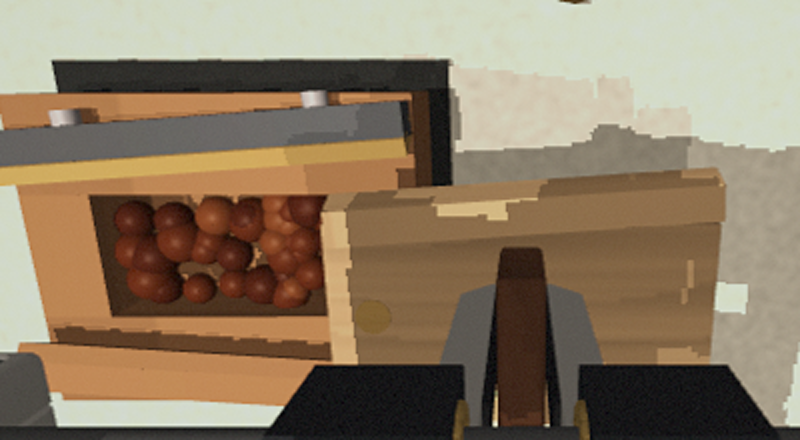

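```bash
python3 - <<'E'
from h import *
import json
s=json.load(open("over1.json"))
f=lambda a,z:p2w("wrist",np.array(a,float)/2+[60,80]-.25,z,s)
def T(P):
    d=P-np.array(s["eef_pos"]);return R.from_euler('xyz',s["eef_rot"]).apply(d,inverse=True)[:,:2].round(1).tolist()
def B(P):
    a=np.radians(87.4);d=P[:,:2]-[534.5,82];return (d@np.array([[np.cos(a),-np.sin(a)],[np.sin(a),np.cos(a)]])).round(1).tolist()
print("handle far",T(f([(502,248),(546,248)],145.9)),T(f([(502,248),(546,248)],140)))
print("lid far corners",T(f([(322,192),(722,170)],99.9)), B(f([(322,192),(722,170)],99.9)))
print("lid left top narrow", T(f([(327,212)],111.9)))
print("pocket",B(f([(90,197),(112,315)],50)),"brass top",B(f([(0,184),(413,153)],69)),"wood",B(f([(20,343),(330,360)],69)),"ledge top corner",B(f([(0,93)],50)),"mat",B(f([(52,60),(447,60)],2)))
E
```

```text
handle far [[31.2, -5.3], [31.2, 6.3]] [[29.5, -5.5], [29.5, 6.6]]
lid far corners [[37.8, -67.6], [45.2, 67.0]] [[-62.2, -37.0], [-196.8, -44.0]]
lid left top narrow [[33.5, -62.4]]
pocket [[54.0, -26.1], [54.2, 27.7]] brass top [[73.9, -35.0], [-87.9, -46.5]] wood [[80.8, 32.3], [-48.5, 40.6]] ledge top corner [[82.5, -69.2]] mat [[95.6, -83.8], [-94.1, -83.2]]
```

```bash
python3 - <<'E'
from h import *
import json
s=json.load(open("over1.json"));im=cv2.imread("pics/over1.png")
f=lambda a,z:p2w("wrist",np.array(a,float)/2+[60,80]-.25,z,s)
T=lambda P:R.from_euler('xyz',s["eef_rot"]).apply(P-np.array(s["eef_pos"]),inverse=True)[:,:2].round(1).tolist()
print(T(f([(502,248),(546,248)],111.9)))
c=im[200:262,322].astype(int);print(c.sum(1).tolist())
E
python3 -m jog '[[10,[0.06,0.3,0],0],[10,[0,0.3,0],0],[10,[0,0,0.3],0],[10,[0,0,0.4],0],[10,[0,0,0.27],0],[10,[0,0,0],0],[10,[0,0,0],0]]'
```

```text
[[21.5, -6.5], [21.5, 7.8]]
[258, 258, 270, 207, 127, 98, 104, 78, 108, 108, 86, 98, 92, 93, 103, 91, 99, 97, 82, 104, 109, 118, 119, 123, 113, 117, 113, 130, 112, 118, 104, 129, 108, 114, 127, 112, 130, 125, 112, 132, 122, 106, 119, 126, 114, 129, 127, 113, 122, 116, 122, 111, 123, 125, 106, 115, 130, 111, 131, 126, 127, 129]
clock: 7.5
eef_pos: [529.6, -78.0, 69.3]
eef_rot: [3.142, -0.0, -0.046]
wrist_force: [-0.2, 0.8, -1.1]
finger_gap: 13.5
finger_force: 50.0
```

```bash
python3 -m jog '[[10,[0,-0.1,0],0],[10,[0,-0.15,0],0],[10,[0,-0.15,0],0],[10,[0,-0.15,0],0],[10,[0,-0.1,0],0],[10,[0,-0.1,0],0],[10,[0,0,0],0],[10,[0,0,0],0]]'; python3 look.py in1;  python3 - <<'E'
import cv2
im=cv2.imread("pics/in1.png")
cv2.imwrite("pics/in1c.png",cv2.resize(im[100:300,130:430],None,fx=2.6,fy=2.6,interpolation=cv2.INTER_CUBIC))
E
```

```text
clock: 8.3
eef_pos: [531.2, -40.0, 68.9]
eef_rot: [3.142, -0.0, -0.046]
wrist_force: [0.4, 0.4, -1.4]
finger_gap: 13.8
finger_force: 50.0
[531.2 -40.   68.9] [ 3.1416 -0.     -0.0456] [ 0.43  0.42 -1.37]
```

View pics/in1c.png

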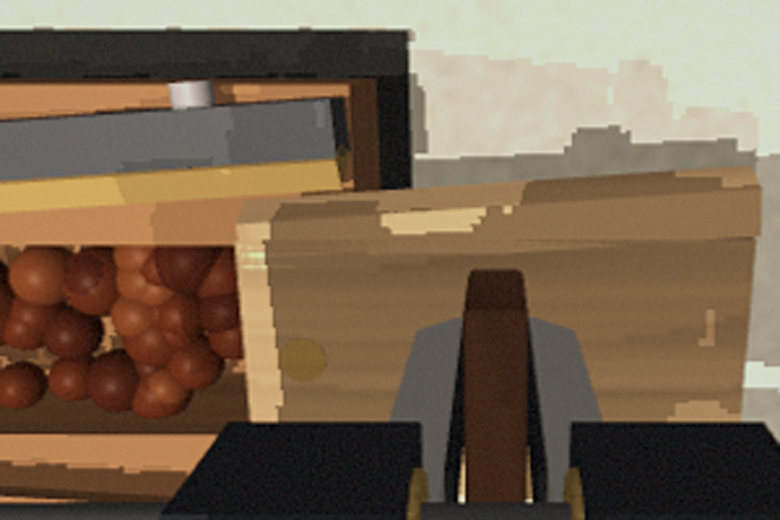

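```bash
python3 -m jog '[[10,[0,0,0.02],0],[10,[0,0,0],0]]' | sed -n '2p;4p'; python3 -m jog '[[10,[0,0,0.01],0],[10,[0,0,0],0],[10,[0,0,0],0]]'| sed -n '2p;4p'
```

```text
eef_pos: [531.0, -40.2, 67.8]
wrist_force: [-0.0, 0.5, -0.8]
eef_pos: [531.1, -40.1, 67.4]
wrist_force: [-0.7, 0.7, -1.3]
```

```bash
python3 -m jog '[[10,[0,0,0.01],0],[10,[0,0,0],0],[10,[0,0,0],0]]'| sed -n '2p;4p';  python3 -m jog '[[10,[0,-0.1,0],0],[10,[0,-0.1,0],0],[10,[0,-0.1,0],0],[10,[0,-0.1,0],0],[10,[0,-0.1,0],0],[10,[0,-0.1,0],0],[10,[0,0,0],0]]'
```

```text
eef_pos: [531.3, -40.1, 67.3]
wrist_force: [-3.3, -0.6, 5.9]
clock: 9.85
eef_pos: [533.0, -9.4, 67.4]
eef_rot: [-3.141, -0.001, -0.045]
wrist_force: [1.3, 1.2, 5.5]
finger_gap: 14.1
finger_force: 50.0
```

```bash
python3 -m jog '[[10,[0,-0.1,-0.005],0],[10,[0,-0.1,0],0],[10,[0,-0.1,0],0],[10,[0,-0.1,0],0],[10,[0,0,0],0]]'| sed -n '2p;3p;4p';  python3 -m jog '[[10,[0,-0.1,0],0],[10,[0,-0.1,0],0],[10,[0,-0.1,0],0],[10,[0,0,0],0]]'| sed -n '2p;3p;4p'
```

```text
eef_pos: [533.6, 10.8, 67.4]
eef_rot: [-3.141, -0.001, -0.045]
wrist_force: [-0.3, 0.2, 5.2]
eef_pos: [534.3, 25.8, 67.4]
eef_rot: [-3.141, -0.001, -0.045]
wrist_force: [0.7, 1.3, 5.8]
```

```bash
python3 -m jog '[[10,[0,-0.06,-0.004],0],[10,[0,-0.06,0],0],[10,[0,-0.06,0],0],[10,[0,-0.06,0],0],[10,[0,0,0],0]]'| sed -n '2p;3p;4p';  python3 -m jog '[[10,[0,-0.05,0],0],[10,[0,-0.05,0],0],[10,[0,-0.05,0],0],[10,[0,0,0],0]]'| sed -n '2p;3p;4p'
```

```text
eef_pos: [534.7, 37.5, 67.4]
eef_rot: [-3.141, -0.0, -0.045]
wrist_force: [-0.6, 1.7, 3.9]
eef_pos: [535.0, 44.8, 67.4]
eef_rot: [-3.141, -0.0, -0.046]
wrist_force: [0.1, -0.4, 4.0]
```

```bash
for i in 1 2 3; do :; done; python3 -m jog '[[10,[0,-0.04,0],0],[10,[0,-0.04,0],0],[10,[0,-0.02,0],0],[10,[0,0,0],0]]'| sed -n '2p;3p;4p';  python3 -m jog '[[10,[0,-0.04,0],0],[10,[0,-0.04,0],0],[10,[0,0,0],0]]'| sed -n '2p;3p;4p'
```

```text
eef_pos: [535.2, 49.6, 67.4]
eef_rot: [-3.141, 0.0, -0.046]
wrist_force: [0.3, -1.0, 3.7]
eef_pos: [535.4, 53.7, 67.4]
eef_rot: [-3.141, -0.0, -0.046]
wrist_force: [-0.6, -1.0, 3.6]
```

```bash
python3 -m jog '[[10,[0,-0.04,0],0],[10,[0,-0.04,0],0],[10,[0,0,0],0]]'| sed -n '2p;3p;4p';  python3 -m jog '[[10,[0,-0.04,0],0],[10,[0,-0.04,0],0],[10,[0,0,0],0]]'| sed -n '2p;3p;4p'
```

```text
eef_pos: [535.6, 57.7, 67.4]
eef_rot: [-3.141, -0.0, -0.046]
wrist_force: [-0.4, -0.1, 4.3]
eef_pos: [535.8, 61.7, 67.4]
eef_rot: [-3.141, -0.0, -0.046]
wrist_force: [0.2, -0.6, 3.8]
```

```bash
python3 -m jog '[[10,[0,-0.03,0],0],[10,[0,-0.03,0],0],[10,[0,0,0],0]]'| sed -n '2p;3p;4p';  python3 -m jog '[[10,[0,-0.03,0],0],[10,[0,-0.02,0],0],[10,[0,0,0],0]]'| sed -n '2p;3p;4p'
```

```text
eef_pos: [535.9, 64.6, 67.4]
eef_rot: [-3.141, 0.0, -0.046]
wrist_force: [-0.6, -1.3, 4.2]
eef_pos: [536.1, 67.0, 67.4]
eef_rot: [-3.141, -0.0, -0.046]
wrist_force: [-0.7, -1.2, 4.1]
```

```bash
python3 -m jog '[[10,[0,-0.02,0],0],[10,[0,-0.02,0],0],[10,[0,0,0],0]]'| sed -n '2p;3p;4p';  python3 -m jog '[[10,[0,-0.02,0],0],[10,[0,-0.02,0],0],[10,[0,0,0],0]]'| sed -n '2p;3p;4p'; python3 -m jog '[[10,[0,-0.02,0],0],[10,[0,-0.02,0],0],[10,[0,0,0],0]]'| sed -n '2p;3p;4p'
```

```text
eef_pos: [536.1, 69.0, 67.4]
eef_rot: [-3.142, -0.0, -0.046]
wrist_force: [0.8, -1.6, 3.5]
eef_pos: [536.2, 71.0, 67.4]
eef_rot: [-3.141, -0.0, -0.046]
wrist_force: [-0.5, -2.0, 3.6]
eef_pos: [536.3, 73.0, 67.4]
eef_rot: [-3.142, -0.0, -0.046]
wrist_force: [-0.5, -2.1, 3.8]
```

```bash
python3 -m jog '[[10,[0,-0.02,0],0],[10,[0,-0.02,0],0],[10,[0,0,0],0]]'| sed -n '2p;3p;4p';  python3 -m jog '[[10,[0,-0.02,0],0],[10,[0,-0.02,0],0],[10,[0,0,0],0]]'| sed -n '2p;3p;4p'; python3 -m jog '[[10,[0,-0.02,0],0],[10,[0,-0.02,0],0],[10,[0,0,0],0]]'| sed -n '2p;3p;4p'
```

```text
eef_pos: [536.4, 75.0, 67.4]
eef_rot: [-3.141, -0.0, -0.046]
wrist_force: [-0.3, -1.7, 4.4]
eef_pos: [536.5, 77.0, 67.4]
eef_rot: [-3.141, 0.0, -0.046]
wrist_force: [0.4, -2.1, 4.2]
eef_pos: [536.6, 79.0, 67.4]
eef_rot: [-3.141, 0.0, -0.046]
wrist_force: [-0.8, -1.6, 4.6]
```

```bash
python3 -m jog '[[10,[0,-0.02,0],0],[10,[0,-0.02,0],0],[10,[0,0,0],0]]'| sed -n '2p;3p;4p';  python3 -m jog '[[10,[0,-0.02,0],0],[10,[0,-0.02,0],0],[10,[0,0,0],0]]'| sed -n '2p;3p;4p'; python3 -m jog '[[10,[0,-0.02,0],0],[10,[0,0,0],0]]'| sed -n '2p;3p;4p'
```

```text
eef_pos: [536.7, 81.0, 67.4]
eef_rot: [-3.141, -0.0, -0.046]
wrist_force: [-0.1, -1.7, 3.4]
eef_pos: [536.8, 83.0, 67.4]
eef_rot: [-3.141, -0.0, -0.046]
wrist_force: [0.1, -2.6, 3.7]
eef_pos: [536.8, 84.0, 67.4]
eef_rot: [-3.141, -0.0, -0.046]
wrist_force: [-0.1, -2.3, 3.4]
```

```bash
python3 -m jog '[[10,[0,-0.02,0],0],[10,[0,-0.02,0],0],[10,[0,0,0],0]]'| sed -n '2p;3p;4p';  python3 -m jog '[[10,[0,-0.02,0],0],[10,[0,0,0],0]]'| sed -n '2p;3p;4p'; python3 -m jog '[[10,[0,-0.02,0],0],[10,[0,0,0],0]]'| sed -n '2p;3p;4p'
```

```text
eef_pos: [536.9, 86.0, 67.4]
eef_rot: [-3.141, -0.0, -0.046]
wrist_force: [-0.6, -2.1, 4.1]
eef_pos: [537.0, 86.9, 67.4]
eef_rot: [-3.142, -0.0, -0.046]
wrist_force: [-1.1, -2.2, 4.7]
eef_pos: [537.0, 87.9, 67.4]
eef_rot: [-3.142, 0.0, -0.046]
wrist_force: [0.5, -2.5, 4.4]
```

```bash
python3 -m jog '[[10,[0,-0.02,0],0],[10,[0,0,0],0]]'| sed -n '2p;3p;4p';  python3 -m jog '[[10,[0,-0.02,0],0],[10,[0,0,0],0]]'| sed -n '2p;3p;4p'; python3 -m jog '[[10,[0,-0.02,0],0],[10,[0,0,0],0]]'| sed -n '2p;3p;4p'
```

```text
eef_pos: [537.0, 88.9, 67.4]
eef_rot: [-3.142, -0.0, -0.046]
wrist_force: [0.1, -2.2, 3.9]
eef_pos: [537.1, 89.9, 67.4]
eef_rot: [-3.142, -0.0, -0.046]
wrist_force: [1.0, -3.3, 4.9]
eef_pos: [537.2, 90.9, 67.4]
eef_rot: [-3.142, -0.0, -0.046]
wrist_force: [-0.4, -1.7, 4.4]
```

```bash
python3 -m jog '[[10,[0,-0.02,0],0],[10,[0,0,0],0]]'| sed -n '2p;3p;4p';  python3 -m jog '[[10,[0,-0.02,0],0],[10,[0,0,0],0]]'| sed -n '2p;3p;4p'; python3 look.py in2;  python3 - <<'E'
import cv2
im=cv2.imread("pics/in2.png")
cv2.imwrite("pics/in2c.png",cv2.resize(im[100:300,180:480],None,fx=2.6,fy=2.6,interpolation=cv2.INTER_CUBIC))
E
```

```text
eef_pos: [537.2, 91.9, 67.4]
eef_rot: [-3.142, -0.0, -0.046]
wrist_force: [-0.1, -2.6, 3.3]
eef_pos: [537.3, 92.4, 67.4]
eef_rot: [3.141, -0.0, -0.046]
wrist_force: [1.4, -6.7, 4.1]
[537.3  92.4  67.4] [ 3.1408 -0.     -0.0458] [ 1.4  -6.71  4.05]
```

View pics/in2c.png

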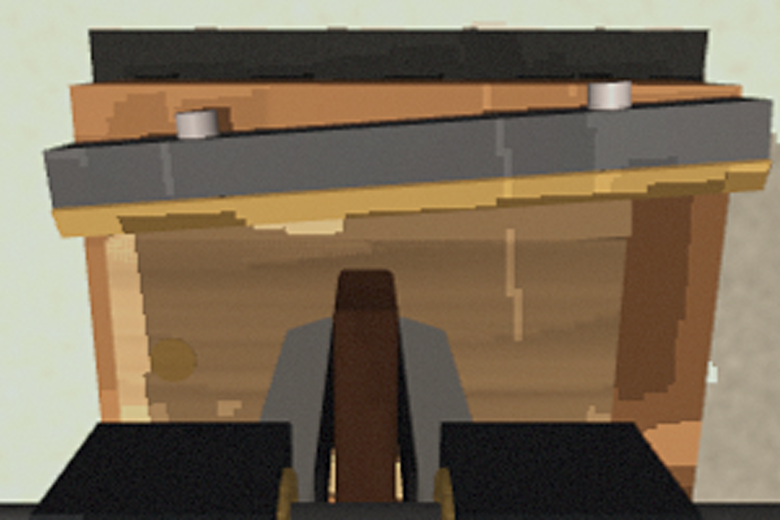

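```bash
python3 -m jog '[[10,[0,-0.006,0],0],[10,[0,0,0],0],[10,[0,0,0],0]]'| sed -n '2p;3p;4p';  python3 -c "from cell import *;print(read_state()['moment'])"
```

```text
eef_pos: [537.3, 92.4, 67.4]
eef_rot: [3.141, 0.0, -0.046]
wrist_force: [-0.5, -8.7, 4.5]
[-1.53859359  0.00207577 -0.03631587]
```

```bash
python3 -m jog '[[10,[0,-0.007,0],0],[10,[0,0,0],0],[10,[0,0,0],0]]'| sed -n '2p;3p;4p'
```

```text
eef_pos: [537.3, 92.4, 67.4]
eef_rot: [3.14, 0.0, -0.046]
wrist_force: [-0.6, -12.8, 5.5]
```

```bash
python3 -m jog '[[10,[0,0,0],0],[10,[0,0,0],0],[10,[0,0,0],0],[10,[0,0,0],0]]'| sed -n '2p;3p;4p'; python3 -m jog '[[40,[0,0,0],0],[40,[0,0,0],0],[40,[0,0,0],0],[40,[0,0,0],0],[40,[0,0,0],0],[40,[0,0,0],0]]'; python3 look.py in3
```

```text
eef_pos: [537.3, 92.4, 67.4]
eef_rot: [3.14, 0.0, -0.046]
wrist_force: [-0.4, -11.8, 4.2]
clock: 19.5
eef_pos: [537.2, 93.5, 67.3]
eef_rot: [-3.142, 0.0, -0.046]
wrist_force: [0.3, 0.4, 0.4]
finger_gap: 39.6
finger_force: 0.0
[537.2  93.5  67.3] [-3.1415e+00  2.0000e-04 -4.5700e-02] [0.33 0.37 0.44]
```

```bash
python3 -m jog '[[40,[0,0,-0.2],0],[40,[0,0,-0.6],0],[40,[0,0,-0.8],0],[40,[0,0,-0.8],0],[40,[0,0,-0.4],0],[40,[0,0,0],0],[40,[0,0,0],0]]'; python3 look.py end;  python3 - <<'E'
import cv2
im=cv2.imread("pics/end.png")
cv2.imwrite("pics/endc.png",cv2.resize(im[100:300,180:480],None,fx=2.6,fy=2.6,interpolation=cv2.INTER_CUBIC))
E
```

```text
clock: 20.25
eef_pos: [537.1, 93.4, 207.4]
eef_rot: [-3.142, -0.0, -0.046]
wrist_force: [-0.2, 0.5, -0.5]
finger_gap: 40.2
finger_force: 0.0
[537.1  93.4 207.4] [-3.1415e+00 -2.0000e-04 -4.5700e-02] [-0.21  0.53 -0.55]
```

View pics/endc.png

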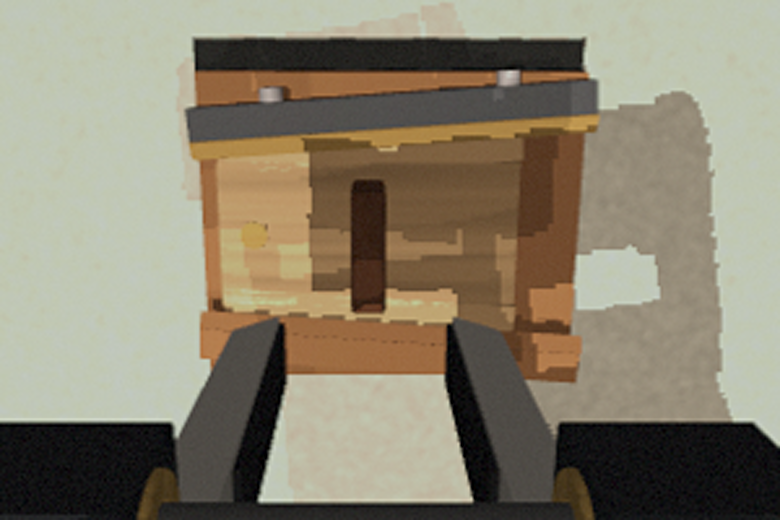

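```bash
python3 -c "from cell import *;print(sign_off())"
```

```text
the job is handed in; nothing more can be done
None
```

The lid is wedged tight in the box: I pushed it home at about 12–13 N by the wrist readings. Its centre sits about 10 mm past the middle, inside the 18 mm limit. The gripper has let go and is clear, and the job is handed in at about 20 s; the verdict was not shown.

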